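Pack the drill-press kit

ROBOT

A 6-joint arm with a two-finger parallel gripper is mounted at the origin on the work surface. World frame = base frame: x ahead of the robot, y to its left, z up, the work surface at z = 0. Lengths are in mm, angles in rad, forces in N, time in s.
With the tool pointing down it reaches from about 350 to 800 mm from the base axis. Payload 7.3 kg.
Tool frame: the origin (TCP) lies where the fingers leave the gripper's body, on its centre line; the fingertips stand 73 mm ahead of it and the grasp point (between the pads) lies 54 mm ahead of it; z points along the fingers, y is the line along which they close (so a half turn about z gives the same grasp; the last joint's range is limited). The gripper opens to 85 mm and grips with 20 to 120 N. Pads are 22 mm wide; open, the fingers measure 114 mm over their backs; the gripper's body (76 mm by 85 mm) begins 54 mm behind the grasp point. The pads swing forward as they close: fully open they stand 13 mm farther back than shut.
Start: joints at [-1.461, 0.342, 1.524, -0, 1.275, -0.146], TCP at [132.856, -507.924, 303.922] pointing down, gripper open.
Joint ranges: [-2.53, 2.53], [-0.77, 2.02], [0.04, 2.7], [-1, 4.14], [0.28, 2.66], [-3.11, 3.11]. Speed limits (rad/s): [2.57, 2.57, 3.14, 3.14, 3.14, 3.14].

INTERFACE

Orientations are given as a unit quaternion [w, x, y, z].
In Python, from rig import readout, capture, workorder, finder gives the robot as it stands.
- The arm moves only by the shell command python3 -m pendant 'ROWS'. ROWS is JSON, one flat list of numbers, 7 for each row, row after row: the shift along the tool's x, y, z in mm, then the turn, a rotation vector about the tool's x, y, z in degrees, then the opening, from 0 (shut) to 1 (fully open). In form: [tx, ty, tz, ax, ay, az, gripper, tx, ty, tz, ax, ay, az, gripper, ...]. A call has exactly 8 rows; each row is the pose to reach, as a shift and turn from the pose commanded when the call began, along the tool's axes at that moment; what a row does not reach only later rows make up. A row lasts 1/12 s, in which the tool goes at most 41.7 mm and 7.16 degrees, less where a joint would pass 70% of its speed; a pose out of reach is approached as far as the arm can. A call with a gripper value outside its range is refused whole. The fingers move at their own pace and stop on an object; the grip force is fixed at half the most. Time passes only in rows, so rows that repeat a pose let the fingers close, or fill a call up. It gives the time, the measured TCP pose, the force, the opening and the grip force at its end, in the units of the state.
- readout.get_obs(): the state, without advancing time (a new reading comes with each control period).
- capture(name): name is "side" or "top"; returns a dict with "pixels" (384x512x3 uint8, blue, green, red), "depth" (384x512 float32, mm along the optical axis (not along the pixel's ray), 0 where there is no reading), "fx", "fy", "cx", "cy" (pixels), "camera_from_world" (4x4, takes a point from world to camera coordinates). Camera axes: x right, y up, looking along -z (the intrinsics and any distortion apply to the point x, -y, -z); pixel columns grow to the right and rows downward; lengths in mm; the calibration is good to about 2 mm. A picture is of the moment at which its call begins.
- workorder.finish_job(): hands the job in; it is judged then, once.
Trained networks look in a picture, given as the dict that the camera call returned (one of the last four; its "shot" number tells which), for a name from the list of things; names that differ only in an ending like _2 or _b are one class to them, and where a whole thing is asked for, a point or a joint stands for the part that bears it (a point fixed in the world has none). Each returns a list of dicts, best first, with "confidence" (0 to 1); they miss things now and then, are a little off and sometimes report something else, mostly with a low value. They report only what shows in the picture. A call takes as long as a camera call.
- finder.find_in(picture, label): "box" ([centre column, centre row, width, height] as shares, 0 to 1, of the picture: columns of its width, rows of its height, round what is visible of it).
- finder.trace(picture, label): "mask" (384x512 bool, what is visible of it) and "box" ([centre column, centre row, width, height] as shares, 0 to 1, of the picture: columns of its width, rows of its height, round what is visible of it).
- finder.pinpoint(picture, label): "location" ([column, row] as shares, 0 to 1, of the picture: columns of its width, rows of its height: a listed point, or the origin of a listed thing).
The state is a dict: "t": time; "joint_positions": joint angles; "joint_vel": joint speeds; "effort": joint torques, N m; "tcp_pos": TCP position; "tool_rot": TCP orientation; "wrist_force": force on the tool from outside, world axes, zero at the start; "torque": the same for the moment, N m; "finger_gap": finger opening in mm; "grip_force": force on a finger pad.
Only numpy, scipy, OpenCV 4.12 (cv2) and the standard library are available. Lean on these libraries where they do the work, as an engineer would, in place of code of your own. Each camera call takes 0.05 s, during which the arm holds its last target. There are 200 camera calls.

TASK

Pack the drill-press kit into the divided steel caddy, each piece lying or standing level on the liner of its own colour: the red hole saw (upright, teeth down) on red, the blue stop collar on blue, the green-handled chuck key flat on green, and the orange V-block upright on orange. The black hole saw and the black-handled chuck key belong to another machine: leave them where they are.

Things in the scene. Friction and masses are not known exactly. Their poses are not given: they have to be found in the camera images.
- red_hole_saw: Hole saw standing teeth down: bright red cup 44 mm across, 34 mm high; above it a round steel nut 20 mm across, 8 mm high; on that a square steel shank 10 x 10 mm, from 42 to 70 mm up. Origin: centre of the underside; z up along the shank, whose sides lie along x and y. 0.16 kg, loose.
- blue_collar: Blue stop collar: a plain round drum 40 mm across and 30 mm high, standing flat, with a black bore mark on top. Origin: centre of the underside, z up. 0.12 kg, loose.
- green_chuck_key: Chuck key, a T lying flat, 14 mm high: green cross handle 50 mm long, 14 mm thick, along y at x = -25 mm; square steel shaft 10 x 10 mm along x, free from x = -18 to +16 mm, axis 7 mm up; gear head 14 mm thick to x = +32 mm. Origin: mid-length (key spans x -32 to +32 mm), on the underside. 0.09 kg, loose.
- orange_v_block: Orange V-block: 56 mm long (x), 40 mm wide (y), 36 mm high, with a steel-lined V groove along x in its top; flat upright sides at y = -20 and +20 mm. Origin: centre of the underside, z up. 0.2 kg, loose.
- black_hole_saw: Hole saw standing teeth down: black cup 44 mm across, 34 mm high; above it a round steel nut 20 mm across, 8 mm high; on that a square steel shank 10 x 10 mm, from 42 to 70 mm up. Origin: centre of the underside; z up along the shank, whose sides lie along x and y. 0.16 kg, loose, must stay where it is.
- black_chuck_key: Chuck key, a T lying flat, 14 mm high: black cross handle 50 mm long, 14 mm thick, along y at x = -25 mm; square steel shaft 10 x 10 mm along x, free from x = -18 to +16 mm, axis 7 mm up; gear head 14 mm thick to x = +32 mm. Origin: mid-length (key spans x -32 to +32 mm), on the underside. 0.09 kg, loose, must stay where it is.
- red_liner: Red liner, 78 mm square, in one of the caddy's 4 compartments (which one varies). Origin: centre of its top, the compartment's floor, 6 mm above the table; x, y along the walls, z up. Caddy: dark steel, fixed, 175 mm square, 2 x 2 compartments 80 mm square inside, 85 mm between centres, walls 5 mm thick, tops 14 mm above the liner.
- blue_liner: Blue liner, 78 mm square, in one of the caddy's 4 compartments (which one varies). Origin: centre of its top, the compartment's floor, 6 mm above the table; x, y along the walls, z up. Caddy: dark steel, fixed, 175 mm square, 2 x 2 compartments 80 mm square inside, 85 mm between centres, walls 5 mm thick, tops 14 mm above the liner.
- green_liner: Green liner, 78 mm square, in one of the caddy's 4 compartments (which one varies). Origin: centre of its top, the compartment's floor, 6 mm above the table; x, y along the walls, z up. Caddy: dark steel, fixed, 175 mm square, 2 x 2 compartments 80 mm square inside, 85 mm between centres, walls 5 mm thick, tops 14 mm above the liner.
- orange_liner: Orange liner, 78 mm square, in one of the caddy's 4 compartments (which one varies). Origin: centre of its top, the compartment's floor, 6 mm above the table; x, y along the walls, z up. Caddy: dark steel, fixed, 175 mm square, 2 x 2 compartments 80 mm square inside, 85 mm between centres, walls 5 mm thick, tops 14 mm above the liner.

How it is judged:
By the outcome, as a careful person would: the job done as asked, in the order asked, and still so for the second after the job is handed in, with the robot touching nothing.
It also fails if it takes over 96 s, if anything falls off the work surface, if the arm or the gripper's body presses on something with over 40 N, if the wrist force passes 120 N, or if a joint passes its speed limit or range.

## Working session

There is one attempt and no reset: what is moved stays moved. The work goes in short steps, Python scripts to look and compute and a shell command to move; the robot and the scene stay as the last step left them, time stands still between calls to the robot, and variables do not carry over. Pictures are saved under pics/ and viewed, at most 14 in all, crops included, and the job is handed in when it is done.

```bash
mkdir -p pics; ls; cat > h.py <<'E'
import numpy as np, cv2
from rig import readout, capture, workorder, finder
def ray(p,u,v):
    M=np.linalg.inv(p["camera_from_world"])
    d=np.array([(u-p["cx"])/p["fx"],-(v-p["cy"])/p["fy"],-1.0])
    return M[:3,3],M[:3,:3]@d
def at_depth(p,u,v,z):
    o,d=ray(p,u,v); return o+d*z
def at_h(p,u,v,h):
    o,d=ray(p,u,v); return o+d*(h-o[2])/d[2]
def cloud(p):
    v,u=np.mgrid[0:384,0:512]; M=np.linalg.inv(p["camera_from_world"]); z=p["depth"]
    c=np.stack([(u-p["cx"])/p["fx"]*z,-(v-p["cy"])/p["fy"]*z,-z],-1)
    return c@M[:3,:3].T+M[:3,3]
E
python3 - <<'E'
from h import *
print(readout.get_obs())
ps={n:capture(n) for n in("top","side")}
for n,p in ps.items():
    cv2.imwrite(f"pics/{n}0.png",p["pixels"])
    print(n,[k for k in p], p["fx"],p["cx"],p["cy"],np.linalg.inv(p["camera_from_world"])[:3].round(3).tolist())
    C=cloud(p)
    for l in "red_hole_saw blue_collar green_chuck_key orange_v_block black_hole_saw black_chuck_key red_liner blue_liner green_liner orange_liner".split():
        r=finder.trace(p,l)
        for q in r[:2]:
            m=q["mask"]&(p["depth"]>0); X=C[m]
            if len(X)<5: continue
            b=np.array(q["box"])*[512,384,512,384]
            top=X[X[:,2]>np.percentile(X[:,2],95)-3]
            print(l,round(q["confidence"],2),b.round(),m.sum(),"med",np.median(X,0).round(),"lo",np.percentile(X,2,0).round(),"hi",np.percentile(X,98,0).round(),"top",top.mean(0).round())
E
```

```text
pics
{'t': 0.0, 'joint_positions': array([-1.46096328e+00,  3.42710922e-01,  1.52501612e+00,  2.87262778e-05,
        1.27542609e+00, -1.45992390e-01]), 'joint_vel': array([-8.76883119e-05, -1.53813504e-03,  6.56424647e-04,  4.30933425e-04,
       -1.51240228e-03, -4.47987397e-04]), 'effort': array([-2.11889688e-03, -4.33676147e+01, -2.46014857e+01, -4.17846386e-04,
        7.73362321e-03,  2.15720689e-06]), 'tcp_pos': array([ 132.84724783, -507.60833392,  303.23232319]), 'tool_rot': array([-7.79860789e-04,  9.91830549e-01,  1.27559996e-01,  2.78412779e-05]), 'wrist_force': array([ 0.75440156, -0.16228525, -0.48149106]), 'torque': array([ 0.01329403,  0.02344873, -0.03111079]), 'grip_force': 0.0, 'finger_gap': 85.31262959397718}
top ['pixels', 'depth', 'fx', 'fy', 'cx', 'cy', 'camera_from_world', 'shot'] 378.00559285783635 257.5870443653629 184.26874411786383 [[-0.023, 0.992, -0.121, 396.207], [-1.0, -0.022, 0.006, -9.432], [0.004, 0.121, 0.993, 1108.064]]
red_hole_saw 0.72 [162. 174.  16.  14.] 191 med [566. 252.  35.] lo [548. 235.  14.] hi [586. 275.  71.] top [570. 256.  70.]
red
[... 2473 characters left out ...]
d [567. 243.  32.] lo [548. 232.   1.] hi [588. 269.  68.] top [569. 250.  66.]
red_liner 0.89 [265. 193.  32.  18.] 613 med [567.  26.   6.] lo [528.  -5.   3.] hi [605.  61.  10.] top [567.  25.   7.]
red_liner 0.29 [267. 221.  34.  21.] 710 med [547. -55.   6.] lo [511. -88.   3.] hi [584. -20.  10.] top [546. -55.   7.]
blue_liner 0.67 [230. 222.  36.  27.] 757 med [465. -39.   6.] lo [425. -73.   3.] hi [504.  -5.  12.] top [464. -40.   8.]
green_liner 0.55 [265. 223.  36.  21.] 773 med [547. -57.   6.] lo [509. -92.   3.] hi [587. -21.  11.] top [546. -58.   8.]
orange_liner 0.77 [230. 195.  28.  23.] 651 med [484.  45.   6.] lo [447.  12.   3.] hi [522.  82.  10.] top [484.  45.   8.]
```

```bash
python3 - <<'E'
import cv2
a=cv2.imread("pics/top0.png");b=cv2.imread("pics/side0.png")
cv2.imwrite("pics/topc.png",cv2.resize(a[140:290,100:370],(800,444),interpolation=cv2.INTER_CUBIC))
cv2.imwrite("pics/sidec.png",cv2.resize(b[90:370,170:350],(386,600),interpolation=cv2.INTER_CUBIC))
E
```

```text
(no output)
```

View pics/topc.png

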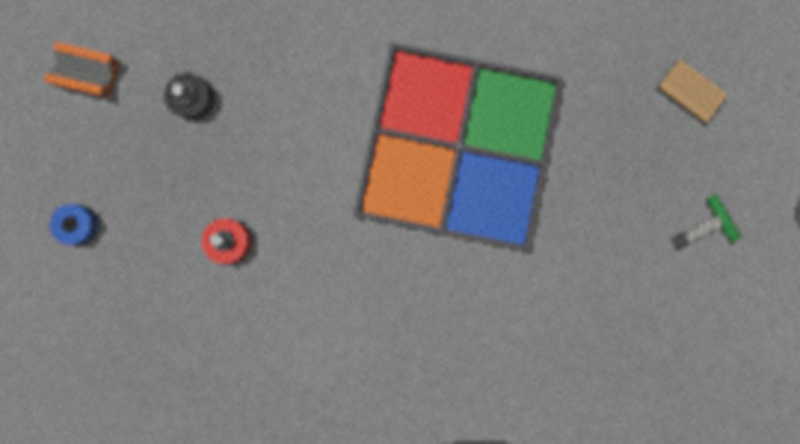

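View pics/sidec.png

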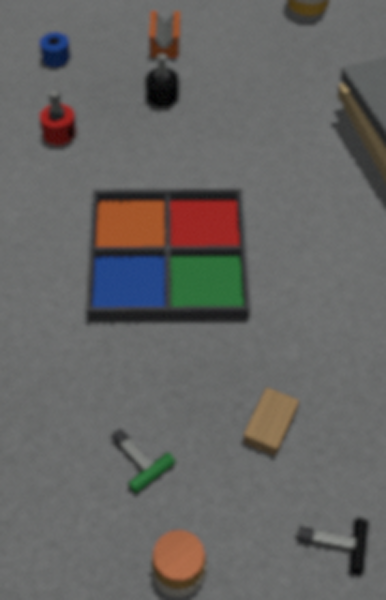

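Top crop: red saw (226,241), black saw (190,95), V-block (83,70), collar (73,225), green key (708,225), caddy centre (458,147) with R/G above, O/B below. The side crop shows the same layout, and the black key at lower right. Next I fit poses from both clouds.

```bash
cat >> h.py <<'E'
def wrap(a,m=180): return (a+m/2)%m-m/2
def plan(x,y,z,yaw=None,k=54):
    """rows for grasp point at x,y,z (k ahead of TCP); yaw = world angle (deg) of closing line"""
    from scipy.spatial.transform import Rotation as R
    o=readout.get_obs(); q=o["tool_rot"]; r=R.from_quat([q[1],q[2],q[3],q[0]])
    c=r.as_matrix(); cy=np.degrees(np.arctan2(c[1,1],c[0,1]))
    if yaw is None: yaw=cy
    d=np.radians(cy+wrap(yaw-cy)); Y=np.array([np.cos(d),np.sin(d),0]); Z=np.array([0,0,-1.])
    T=np.c_[np.cross(Y,Z),Y,Z]
    s=c.T@(np.array([x,y,z+k])-o["tcp_pos"]); t=np.degrees(R.from_matrix(c.T@T).as_rotvec())
    print("tcp",o["tcp_pos"].round(1),"yaw",cy.round(1),"j6",o["joint_positions"][5].round(2),"t",round(o["t"],2),"| SHIFT",s.round(1),"TURN",t.round(1))
E
cat > meas.py <<'E'
from h import *
cen=dict(saw=(427,216),collar=(447,365),vblock=(595,353),key=(434,-255),black=(568,252))
for n in("top","side"):
    p=capture(n); C=cloud(p); ok=p["depth"]>0
    def near(c,r,lo,hi): return C[ok&(np.hypot(C[...,0]-c[0],C[...,1]-c[1])<r)&(C[...,2]>lo)&(C[...,2]<hi)]
    print(n)
    for k,lo,hi in(("saw",60,80),("saw",29,38),("black",60,80),("collar",25,36),("vblock",30,43),("key",9,20)):
        X=near(cen[k],48,lo,hi)
        if len(X)<4: print(k,len(X)); continue
        rect=cv2.minAreaRect(X[:,:2].astype(np.float32)); 
        print(k,lo,len(X),"mean",X.mean(0).round(1),"rect",np.round(rect[0],1),np.round(rect[1],1),round(rect[2],1),"z",np.percentile(X[:,2],[50,90]).round(1))
    hsv=cv2.cvtColor(p["pixels"],cv2.COLOR_BGR2HSV); sat=ok&(hsv[...,1]>90)
    L=[];P=[]
    for k,h,c in(("R",0,(567,25)),("O",12,(484,45)),("B",110,(465,-40)),("G",65,(547,-57))):
        m=sat&(np.hypot(C[...,0]-c[0],C[...,1]-c[1])<60)&(np.abs(wrap(hsv[...,0].astype(float)-h,180))<6)&(C[...,2]<12)
        X=C[m]; r=cv2.minAreaRect(X[:,:2].astype(np.float32)); print(k,len(X),np.round(r[0],1),np.round(r[1],1),round(r[2],1),"z",np.median(X[:,2]).round(1))
    m=sat&(np.hypot(C[...,0]-434,C[...,1]+255)<60)&(np.abs(hsv[...,0].astype(float)-65)<15)&(C[...,2]>8); X=C[m]
    r=cv2.minAreaRect(X[:,:2].astype(np.float32)); print("handle",len(X),X.mean(0).round(1),np.round(r[0],1),np.round(r[1],1),round(r[2],1))
    v=np.linalg.eigh(np.cov(X[:,:2].T))[1][:,1]; print(" handle dir",np.degrees(np.arctan2(v[1],v[0])).round(1))
    for l in("green_chuck_key","red_hole_saw","blue_collar","orange_v_block"):
        q=finder.pinpoint(p,l)
        if q: print(l,round(q[0]["confidence"],2),at_h(p,q[0]["location"][0]*512,q[0]["location"][1]*384,0).round(1))
E
python3 meas.py
```

```text
top
saw 60 17 mean [426.6 218.4  69.5] rect [426.8 219.1] [9.6 9.5] 42.7 z [69.1 72. ]
saw 29 146 mean [427.1 217.9  33.7] rect [427.6 218.5] [43.4 39.5] 88.8 z [33.6 36.4]
black 60 18 mean [569.6 255.1  68.1] rect [569.4 255.7] [10.2  9.7] 75.3 z [68.2 71.2]
collar 25 158 mean [446.5 367.   30.1] rect [446.6 366.9] [37.1 37.4] 0.3 z [30.1 32.4]
vblock 30 155 mean [597.5 360.9  34.8] rect [597.5 361.1] [56.2 40.1] 74.6 z [34.8 38.2]
key 9 134 mean [ 431.9 -250.6   12.3] rect [ 424.1 -251.2] [45.6 66.9] 47.5 z [12. 15.]
R 721 [567.   24.9] [79.5 79.4] 77.0 z 5.9
O 743 [483.8  44.2] [79.7 79.6] 77.5 z 5.9
B 736 [464.6 -39.1] [79.2 79.2] 77.1 z 5.6
G 689 [548.  -58.3] [77.  78.8] 77.0 z 5.7
handle 56 [ 439.5 -264.    12.6] [ 439.3 -264.3] [47.2 10.3] 24.8
 handle dir -152.9
green_chuck_key 0.51 [ 433.4 -236.1    0. ]
red_hole_saw 0.55 [427.8 219.2   0. ]
blue_collar 0.62 [445.2 359.6   0. ]
orange_v_block 0.84 [604.9 359.4   0. ]
side
saw 60 24 mean [427.6 215.6  67.2] rect [426.2 217. ] [10.3 12.2] 53.5 z [67.1 71.8]
saw 29 123 mean [426.9 211.   34. ] rect [427.3 215.8] [42.7 41.8] 4.7 z [34.3 36.3]
black 60 21 mean [569.1 252.5  67.9] rect [569.4 253.7] [15.1  8.2] 77.0 z [68.1 71.8]
collar 25 116 mean [446.4 363.5  30.1] rect [446.9 365.4] [43.5 37.7] 81.7 z [30.1 32.7]
vblock 30 102 mean [595.6 357.7  35.2] rect [596.5 359.6] [63.4 37.7] 76.4 z [35.6 38.2]
key 9 271 mean [ 433.1 -255.    12.5] rect [ 429.6 -245.3] [49.4 62. ] 25.5 z [12.2 14.8]
R 729 [568.7  28.8] [75.5 78.6] 76.9 z 6.4
O 710 [484.5  48.2] [74.9 79.5] 76.9 z 6.3
B 807 [465.8 -33.9] [72.5 79.3] 76.5 z 6.2
G 793 [549.8 -52.9] [73.9 79.6] 76.3 z 6.2
handle 128 [ 440.  -268.8   12.7] [ 440.5 -267.9] [49.1 10.9] 28.1
 handle dir -152.2
green_chuck_key 0.69 [ 426.4 -245.6    0. ]
red_hole_saw 0.51 [433.1 215.8   0. ]
blue_collar 0.51 [450.3 361.3   0. ]
orange_v_block 0.61 [575.7 264.2   0. ]
```

```bash
python3 -c "
from h import *
plan(460,-120,246,-57.9)"
```

```text
tcp [ 132.9 -507.9  303.9] yaw -75.3 j6 -0.15 t 1.6 | SHIFT [ 414.7 -292.5    3.9] TURN [  0.    0.  -17.4]
```

```bash
python3 -m pendant '[415,-292,0,0,0,-17,0,415,-292,0,0,0,-17,0,415,-292,0,0,0,-17,0,415,-292,0,0,0,-17,0,415,-292,0,0,0,-17,0,415,-292,0,0,0,-17,0,415,-292,0,0,0,-17,0,415,-292,0,0,0,-17,0]'
cat > tip.py <<'E'
from h import *
o=readout.get_obs(); t=o["tcp_pos"]
p=capture("side"); C=cloud(p); m=(p["depth"]>0)&(np.hypot(C[...,0]-t[0],C[...,1]-t[1])<75)&(C[...,2]>150)&(C[...,2]<t[2]+20)
X=C[m]; print("gap",o["finger_gap"],"tip below tcp",(t[2]-np.percentile(X[:,2],[0,.5,1,2,5])).round(1),len(X))
E
python3 tip.py; python3 -c "
from h import *
plan(440,200,246)"
```

```text
t: 2.27
tcp_pos: [348.9, -251.6, 304.2]
tool_rot: [0.0, 0.962, 0.273, 0.0]
wrist_force: [0.8, -0.9, 1.0]
finger_gap: -0.2
grip_force: 0.0
gap -0.1613631033907217 tip below tcp [71.8 69.  67.  65.1 61. ] 641
tcp [ 352.6 -246.1  304.2] yaw -58.1 j6 0.22 t 2.32 | SHIFT [ 310.1 -332.4    5.8] TURN [-0.1 -0.2 -0. ]
```

```bash
python3 -m pendant '[310,-332,0,0,0,0,1,310,-332,0,0,0,0,1,310,-332,0,0,0,0,1,310,-332,0,0,0,0,1,310,-332,0,0,0,0,1,310,-332,0,0,0,0,1,310,-332,0,0,0,0,1,310,-332,0,0,0,0,1]'; python3 tip.py; python3 -c "
from h import *
plan(427,217.5,110,-57.9)"
```

```text
t: 2.98
tcp_pos: [413.8, 75.5, 304.2]
tool_rot: [0.0, 0.962, 0.273, 0.0]
wrist_force: [1.6, 0.3, -0.2]
finger_gap: 85.2
grip_force: 0.0
gap 85.20266906174237 tip below tcp [59.7 57.8 57.  54.8 50.7] 871
tcp [414.4  81.9 304.3] yaw -58.1 j6 1.02 t 3.03 | SHIFT [  81.9 -108.1  140.9] TURN [-0.1 -0.2 -0.2]
```

```bash
python3 -m pendant '[82,-108,140,0,0,0,1,82,-108,140,0,0,0,1,82,-108,140,0,0,0,1,82,-108,140,0,0,0,1,82,-108,140,0,0,0,1,82,-108,140,0,0,0,1,82,-108,140,0,0,0,1,82,-108,140,0,0,0,1]'; python3 -c "
from h import *
plan(427,217.5,29,-57.9)"
```

```text
t: 3.7
tcp_pos: [427.3, 208.1, 164.3]
tool_rot: [0.0, 0.962, 0.273, 0.0]
wrist_force: [-0.0, 0.1, 0.2]
finger_gap: 85.2
grip_force: 0.0
tcp [427.3 208.1 164.3] yaw -58.3 j6 1.31 t 3.7 | SHIFT [ 4.7 -8.2 81.3] TURN [ 0.  -0.  -0.4]
```

```bash
python3 -c "
from h import *
capture('top');plan(427,217.5,29,-57.9)"
```

```text
tcp [427.5 207.8 164.8] yaw -58.4 j6 1.31 t 3.75 | SHIFT [ 4.5 -8.6 81.8] TURN [ 0.  -0.1 -0.5]
```

```bash
python3 -m pendant '[4.5,-8.6,0,0,0,-0.5,1,4.5,-8.6,0,0,0,-0.5,1,4.5,-8.6,40,0,0,-0.5,1,4.5,-8.6,81.8,0,0,-0.5,1,4.5,-8.6,81.8,0,0,-0.5,1,4.5,-8.6,81.8,0,0,-0.5,1,4.5,-8.6,81.8,0,0,-0.5,0,4.5,-8.6,81.8,0,0,-0.5,0]'; python3 -m pendant '[0,0,0,0,0,0,0,0,0,0,0,0,0,0,0,0,0,0,0,0,0,0,0,0,0,0,0,0,0,0,0,0,0,0,0,0,0,0,0,0,0,0,0,0,0,0,0,0,0,0,0,0,0,0,0,0]';  python3 -c "
from h import *
plan(427,217.5,29,-57.9)
plan(427,217.5,100,-57.9)"
```

```text
t: 4.42
tcp_pos: [427.8, 218.4, 84.8]
tool_rot: [-0.0, 0.961, 0.277, 0.003]
wrist_force: [0.8, 0.7, 1.3]
finger_gap: 63.9
grip_force: 0.0
t: 5.08
tcp_pos: [427.4, 218.4, 84.8]
tool_rot: [-0.0, 0.961, 0.277, 0.002]
wrist_force: [-2.0, -1.2, 13.4]
finger_gap: 42.4
grip_force: 59.3
tcp [427.4 218.4  84.8] yaw -57.8 j6 1.32 t 5.08 | SHIFT [-0.8  0.5  1.8] TURN [ 0.1 -0.3  0.1]
tcp [427.4 218.4  84.8] yaw -57.8 j6 1.32 t 5.08 | SHIFT [ -0.5   0.6 -69.2] TURN [ 0.1 -0.3  0.1]
```

```bash
python3 -m pendant '[0,0,-40,0,0,0,0,0,0,-80,0,0,0,0,0,0,-80,0,0,0,0,0,0,-80,0,0,0,0,0,0,-80,0,0,0,0,0,0,-80,0,0,0,0,0,0,-80,0,0,0,0,0,0,-80,0,0,0,0]';  python3 -c "
from h import *
p=capture('side');cv2.imwrite('pics/s1.png',cv2.resize(p['pixels'][60:210,150:350],(800,600)))
plan(567.2,25.5,110,-57.9)"
```

```text
t: 5.75
tcp_pos: [425.8, 217.9, 161.0]
tool_rot: [0.0, 0.961, 0.277, -0.001]
wrist_force: [0.1, -0.3, -1.4]
finger_gap: 42.1
grip_force: 62.3
tcp [425.9 217.9 161.1] yaw -57.8 j6 1.32 t 5.8 | SHIFT [ 17.2 238.1  -3. ] TURN [-0.   0.1  0.1]
```

View pics/s1.png

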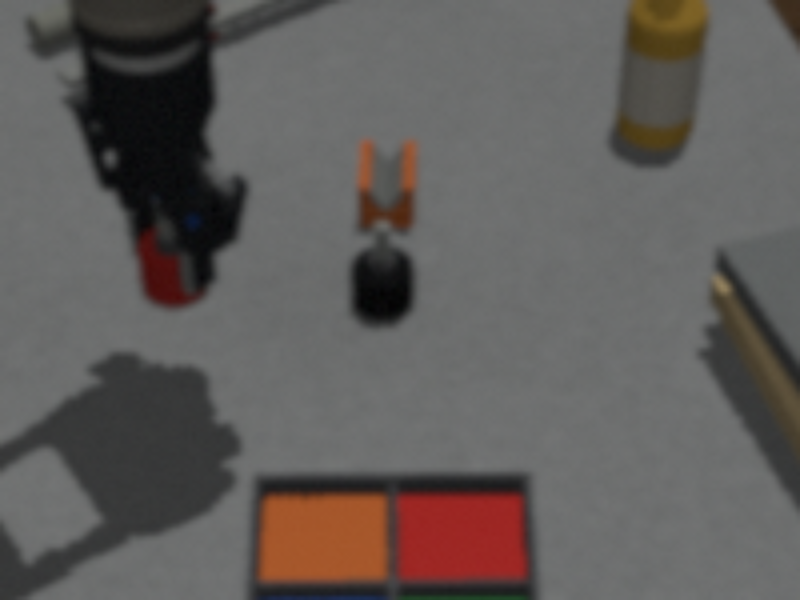

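```bash
python3 -m pendant '[17,238,-3,0,0,0,0,17,238,-3,0,0,0,0,17,238,-3,0,0,0,0,17,238,-3,0,0,0,0,17,238,-3,0,0,0,0,17,238,-3,0,0,0,0,17,238,-3,0,0,0,0,17,238,-3,0,0,0,0]';  python3 -c "
from h import *
capture('side');capture('side')
plan(567.2,25.5,40,-57.9)"
```

```text
t: 6.47
tcp_pos: [567.6, 24.1, 164.0]
tool_rot: [-0.0, 0.961, 0.275, -0.001]
wrist_force: [-1.1, 0.5, -1.3]
finger_gap: 42.1
grip_force: 62.2
tcp [566.5  26.1 164.2] yaw -57.9 j6 0.92 t 6.57 | SHIFT [ 0.4  1.  70.2] TURN [-0.1  0.1  0. ]
```

```bash
python3 -m pendant '[0,0.5,25,0,0,0,0,0,0.5,50,0,0,0,0,0,0.5,65,0,0,0,0,0,0.5,69,0,0,0,0,0,0.5,71,0,0,0,0,0,0.5,72,0,0,0,0,0,0.5,72.5,0,0,0,0,0,0.5,72.5,0,0,0,0]';  python3 -c "
from h import *
capture('side')
plan(567.2,25.5,37,-57.9);print(readout.get_obs()['wrist_force'])"
```

```text
t: 7.23
tcp_pos: [568.1, 25.4, 93.6]
tool_rot: [0.0, 0.961, 0.277, 0.001]
wrist_force: [-0.5, -0.2, -1.6]
finger_gap: 42.1
grip_force: 62.2
tcp [568.1  25.3  93.6] yaw -57.8 j6 0.92 t 7.28 | SHIFT [-0.6 -0.6  2.6] TURN [ 0.1 -0.1  0.1]
[-0.38236596 -0.3214683  -2.33134268]
```

Lower to contact, open, retreat.

```bash
python3 -m pendant '[0,0,1,0,0,0,0,0,0,2,0,0,0,0,0,0,3,0,0,0,0,0,0,3,0,0,0,0,0,0,3,0,0,0,0.64,0,0,3,0,0,0,0.64,0,0,3,0,0,0,0.64,0,0,3,0,0,0,0.64]';  python3 -m pendant '[0,0,-5,0,0,0,0.64,0,0,-20,0,0,0,0.64,0,0,-50,0,0,0,0.64,0,0,-90,0,0,0,1,0,0,-120,0,0,0,1,0,0,-120,0,0,0,1,0,0,-120,0,0,0,1,0,0,-120,0,0,0,1]';  python3 -c "
from h import *
p=capture('side');C=cloud(p);m=(p['depth']>0)&(np.hypot(C[...,0]-567,C[...,1]-25)<30)&(C[...,2]>12)&(C[...,2]<85);print(np.percentile(C[m],[2,50,98],axis=0).round())
plan(460,250,130,-57.9)"
```

```text
t: 7.95
tcp_pos: [567.7, 25.1, 89.5]
tool_rot: [0.0, 0.961, 0.277, 0.0]
wrist_force: [0.1, 0.5, 0.1]
finger_gap: 54.7
grip_force: 0.0
t: 8.62
tcp_pos: [567.2, 25.2, 209.2]
tool_rot: [-0.0, 0.961, 0.277, -0.0]
wrist_force: [0.1, 0.2, -0.7]
finger_gap: 85.5
grip_force: 0.0
[[546.   2.  14.]
 [564.  17.  39.]
 [586.  42.  76.]]
tcp [566.9  25.2 208.4] yaw -57.8 j6 0.92 t 8.67 | SHIFT [  29.2 -247.2   24.7] TURN [-0.1  0.1  0.1]
```

```bash
python3 -c "
from h import *
plan(446.7,366,120,-57.9)"
```

```text
tcp [566.9  25.2 208.4] yaw -57.8 j6 0.92 t 8.67 | SHIFT [  79.7 -352.4   34.8] TURN [-0.1  0.1  0.1]
```

```bash
python3 -m pendant '[80,-352,35,0,0,0,1,80,-352,35,0,0,0,1,80,-352,35,0,0,0,1,80,-352,35,0,0,0,1,80,-352,35,0,0,0,1,80,-352,35,0,0,0,1,80,-352,35,0,0,0,1,80,-352,35,0,0,0,1]';  python3 -c "
from h import *
capture('side');capture('side');capture('side')
plan(446.7,366,80,-57.9)"
```

```text
t: 9.33
tcp_pos: [456.0, 339.6, 175.5]
tool_rot: [0.0, 0.961, 0.277, -0.002]
wrist_force: [0.6, -0.1, -0.2]
finger_gap: 85.5
grip_force: 0.0
tcp [455.4 340.4 175.2] yaw -57.5 j6 1.51 t 9.48 | SHIFT [  6.6 -26.3  41.2] TURN [-0.   0.2  0.4]
```

```bash
python3 -m pendant '[6.6,-26.3,0,0,0,0.4,1,6.6,-26.3,0,0,0,0.4,1,6.6,-26.3,0,0,0,0.4,1,6.6,-26.3,40,0,0,0.4,1,6.6,-26.3,75,0,0,0.4,1,6.6,-26.3,97,0,0,0.4,1,6.6,-26.3,97,0,0,0.4,1,6.6,-26.3,97,0,0,0.4,1]'; python3 -c "
from h import *
plan(446.7,366,24,-57.9)"

```

```text
t: 10.15
tcp_pos: [449.4, 362.4, 79.4]
tool_rot: [0.001, 0.962, 0.273, -0.002]
wrist_force: [-0.1, 1.1, 0.0]
finger_gap: 85.4
grip_force: 0.0
tcp [449.4 362.4  79.4] yaw -58.3 j6 1.56 t 10.15 | SHIFT [-0.4 -4.5  1.4] TURN [ 0.   0.2 -0.4]
```

```bash
python3 -m pendant '[0,-4,0,0,0,0,1,0,-4,0,0,0,0,1,0,-4,0,0,0,0,1,0,-4,0,0,0,0,0,0,-4,0,0,0,0,0,0,-4,0,0,0,0,0,0,-4,0,0,0,0,0,0,-4,0,0,0,0,0]'; python3 -m pendant '[0,0,0,0,0,0,0,0,0,0,0,0,0,0,0,0,0,0,0,0,0,0,0,0,0,0,0,0,0,0,-20,0,0,0,0,0,0,-60,0,0,0,0,0,0,-90,0,0,0,0,0,0,-90,0,0,0,0]'; python3 -c "
from h import *
capture('side')
plan(464.8,-38.3,120,-57.9)"

```

```text
t: 10.82
tcp_pos: [447.4, 367.5, 81.1]
tool_rot: [-0.0, 0.962, 0.274, 0.0]
wrist_force: [-0.8, -1.3, 5.4]
finger_gap: 38.0
grip_force: 60.2
t: 11.48
tcp_pos: [449.4, 368.9, 176.4]
tool_rot: [-0.001, 0.962, 0.274, 0.005]
wrist_force: [0.9, 0.9, -0.9]
finger_gap: 38.4
grip_force: 60.5
tcp [448.5 368.3 173.6] yaw -58.2 j6 1.57 t 11.53 | SHIFT [-200.1  354.3   -1.7] TURN [ 0.  -0.4 -0.3]
```

```bash
python3 -m pendant '[-200,354,-2,0,0,0,0,-200,354,-2,0,0,0,0,-200,354,-2,0,0,0,0,-200,354,-2,0,0,0,0,-200,354,-2,0,0,0,0,-200,354,-2,0,0,0,0,-200,354,-2,0,0,0,0,-200,354,-2,0,0,0,0]'; python3 -c "
from h import *
capture('side');capture('side');capture('side')
plan(464.8,-38.3,80,-57.9)"

```

```text
t: 12.2
tcp_pos: [459.4, 32.5, 170.9]
tool_rot: [-0.0, 0.962, 0.274, -0.001]
wrist_force: [1.2, -0.4, -2.0]
finger_gap: 38.1
grip_force: 60.6
tcp [460.   31.5 171. ] yaw -58.6 j6 0.92 t 12.35 | SHIFT [-32.2  62.   37. ] TURN [-0.1  0.1 -0.7]
```

```bash
python3 -m pendant '[-32.2,62,0,0,0,-0.7,0,-32.2,62,0,0,0,-0.7,0,-32.2,62,0,0,0,-0.7,0,-32.2,62,20,0,0,-0.7,0,-32.2,62,50,0,0,-0.7,0,-32.2,62,60,0,0,-0.7,0,-32.2,62,60,0,0,-0.7,0,-32.2,62,60,0,0,-0.7,0]'; python3 -c "
from h import *
capture('side');capture('side');capture('side')
plan(464.8,-38.3,33,-57.9)"

```

```text
t: 13.02
tcp_pos: [465.2, -34.2, 111.3]
tool_rot: [-0.001, 0.96, 0.28, -0.001]
wrist_force: [0.1, 0.8, -0.6]
finger_gap: 38.1
grip_force: 60.9
tcp [466.3 -34.9 112.8] yaw -57.5 j6 0.76 t 13.17 | SHIFT [-3.1  2.1 25.8] TURN [ 0.1 -0.1  0.4]
```

```bash
python3 -m pendant '[-3,2,5,0,0,0,0,-3,2,12,0,0,0,0,-3,2,18,0,0,0,0,-3,2,22,0,0,0,0,-3,2,24,0,0,0,0,-3,2,25,0,0,0,0,-3,2,26,0,0,0,0,-3,2,26,0,0,0,0]'; python3 -c "
from h import *
plan(464.8,-38.3,33,-57.9)"

```

```text
t: 13.83
tcp_pos: [463.9, -38.6, 87.0]
tool_rot: [-0.0, 0.96, 0.28, -0.0]
wrist_force: [-5.6, -1.2, 14.0]
finger_gap: 37.9
grip_force: 62.7
tcp [463.9 -38.6  87. ] yaw -57.5 j6 0.76 t 13.83 | SHIFT [0.9 0.2 0. ] TURN [-0.   0.   0.4]
```

Contact with the liner; release and retreat, then head to the key.

```bash
python3 -m pendant '[0,0,0,0,0,0,0.6,0,0,0,0,0,0,0.6,0,0,0,0,0,0,0.6,0,0,-10,0,0,0,0.6,0,0,-40,0,0,0,0.6,0,0,-80,0,0,0,0.6,0,0,-110,0,0,0,1,0,0,-110,0,0,0,1]'; python3 -c "
from h import *
p=capture('side');C=cloud(p);m=(p['depth']>0)&(np.hypot(C[...,0]-465,C[...,1]+38)<30)&(C[...,2]>12)&(C[...,2]<60);print(np.percentile(C[m],[2,50,98],axis=0).round())
plan(428.7,-244.7,110,27.5)"

```

```text
t: 14.5
tcp_pos: [466.9, -39.2, 201.4]
tool_rot: [0.003, 0.96, 0.28, 0.004]
wrist_force: [1.9, -0.4, 0.3]
finger_gap: 73.5
grip_force: 0.0
[[444. -59.  13.]
 [462. -46.  35.]
 [481. -23.  39.]]
tcp [465.8 -39.  198.9] yaw -57.5 j6 0.76 t 14.55 | SHIFT [-141.9  153.5   35. ] TURN [  0.4  -0.  -85. ]
```

```bash
python3 -m pendant '[-142,153,30,0,0,-85,1,-142,153,30,0,0,-85,1,-142,153,30,0,0,-85,1,-142,153,30,0,0,-85,1,-142,153,30,0,0,-85,1,-142,153,30,0,0,-85,1,-142,153,30,0,0,-85,1,-142,153,30,0,0,-85,1]'; python3 -c "
from h import *
capture('side')
plan(428.7,-244.7,100,27.5)"

```

```text
t: 15.22
tcp_pos: [425.5, -245.4, 164.3]
tool_rot: [-0.001, 0.736, 0.677, -0.0]
wrist_force: [0.2, -0.0, 0.1]
finger_gap: 85.7
grip_force: 0.0
tcp [ 425.6 -244.6  164.4] yaw -4.3 j6 -0.6 t 15.27 | SHIFT [ 0.1  3.1 10.4] TURN [ -0.1  -0.1 -31.8]
```

```bash
python3 -m pendant '[0,3,10,0,0,-32,0.5,0,3,10,0,0,-32,0.5,0,3,10,0,0,-32,0.5,0,3,10,0,0,-32,0.5,0,3,20,0,0,-32,0.5,0,3,40,0,0,-32,0.5,0,3,60,0,0,-32,0.5,0,3,60,0,0,-32,0.5]'; python3 -c "
from h import *
p=capture('side');cv2.imwrite('pics/s2.png',cv2.resize(p['pixels'][240:360,160:320],(800,600)))
t=readout.get_obs()['tcp_pos'];C=cloud(p);m=(p['depth']>0)&(np.hypot(C[...,0]-t[0],C[...,1]-t[1])<60)&(C[...,2]<20)
X=C[(p['depth']>0)&(np.hypot(C[...,0]-t[0],C[...,1]-t[1])<40)&(C[...,2]>22)&(C[...,2]<t[2])];print('tips',(t[2]-np.percentile(X[:,2],[0,.5,1,2])).round(1),readout.get_obs()['finger_gap'])
plan(428.7,-244.7,22,27.5)"

```

```text
t: 15.93
tcp_pos: [427.8, -242.5, 102.4]
tool_rot: [-0.004, 0.523, 0.852, 0.0]
wrist_force: [-0.6, 0.1, -1.0]
finger_gap: 42.8
grip_force: 0.0
tips [72.2 71.3 70.2 67.8] 42.72398726186601
tcp [ 428.4 -243.   104. ] yaw 27.0 j6 -1.14 t 15.98 | SHIFT [-1.7 -0.4 28. ] TURN [-0.1 -0.3 -0.5]
```

View pics/s2.png

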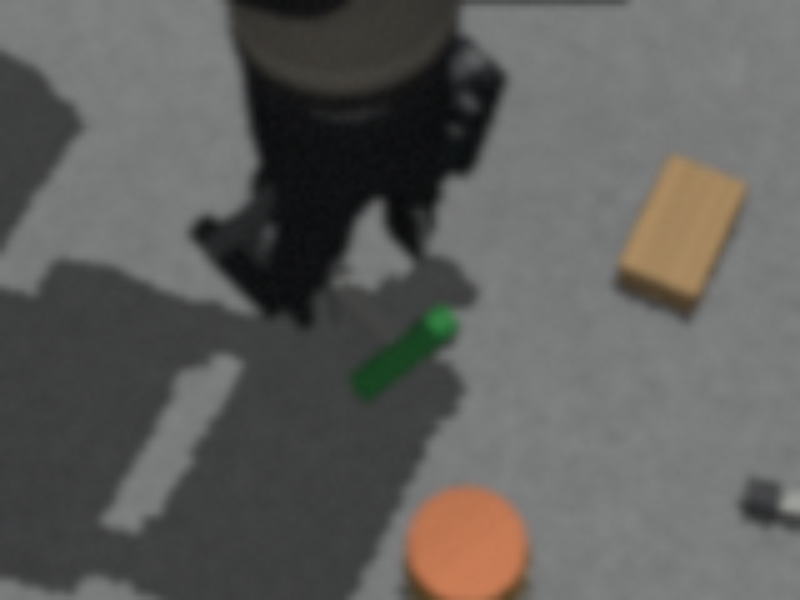

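```bash
python3 -m pendant '[-1.7,0,10,0,0,0,0.5,-1.7,0,20,0,0,0,0.5,-1.7,0,25,0,0,0,0.5,-1.7,0,28,0,0,0,0.5,-1.7,0,28,0,0,0,0.5,-1.7,0,28,0,0,0,0.5,-1.7,0,28,0,0,0,0.5,-1.7,0,28,0,0,0,0.5]'; python3 -c "
from h import *
plan(428.7,-244.7,22,27.5)"

```

```text
t: 16.65
tcp_pos: [430.5, -245.9, 78.5]
tool_rot: [0.0, 0.522, 0.853, -0.0]
wrist_force: [-0.3, -0.2, -0.0]
finger_gap: 42.5
grip_force: 0.0
tcp [ 430.5 -245.9   78.5] yaw 27.1 j6 -1.15 t 16.65 | SHIFT [ 1.9 -1.1  2.5] TURN [ 0.   0.  -0.4]
```

```bash
python3 -m pendant '[1.5,-1,2.5,0,0,0,0.5,1.5,-1,2.5,0,0,0,0.5,1.5,-1,2.5,0,0,0,0.3,1.5,-1,2.5,0,0,0,0,1.5,-1,2.5,0,0,0,0,1.5,-1,2.5,0,0,0,0,1.5,-1,2.5,0,0,0,0,1.5,-1,2.5,0,0,0,0]'; python3 -m pendant '[0,0,0,0,0,0,0,0,0,0,0,0,0,0,0,0,-10,0,0,0,0,0,0,-40,0,0,0,0,0,0,-80,0,0,0,0,0,0,-80,0,0,0,0,0,0,-80,0,0,0,0,0,0,-80,0,0,0,0]'; python3 -c "
from h import *
p=capture('side');cv2.imwrite('pics/s3.png',cv2.resize(p['pixels'][200:350,160:320],(640,600)))
plan(548.2,-57.7,100,-12.9)"

```

```text
t: 17.32
tcp_pos: [428.8, -244.9, 75.8]
tool_rot: [0.0, 0.522, 0.853, -0.0]
wrist_force: [-1.1, 0.3, 4.4]
finger_gap: 8.1
grip_force: 60.5
t: 17.98
tcp_pos: [428.5, -244.6, 155.4]
tool_rot: [-0.0, 0.522, 0.853, -0.0]
wrist_force: [-0.3, 0.9, -0.6]
finger_gap: 8.1
grip_force: 59.9
tcp [ 428.2 -244.4  154.8] yaw 27.1 j6 -1.15 t 18.03 | SHIFT [111.6 191.9   0.8] TURN [-0.1 -0.1 40. ]
```

View pics/s3.png

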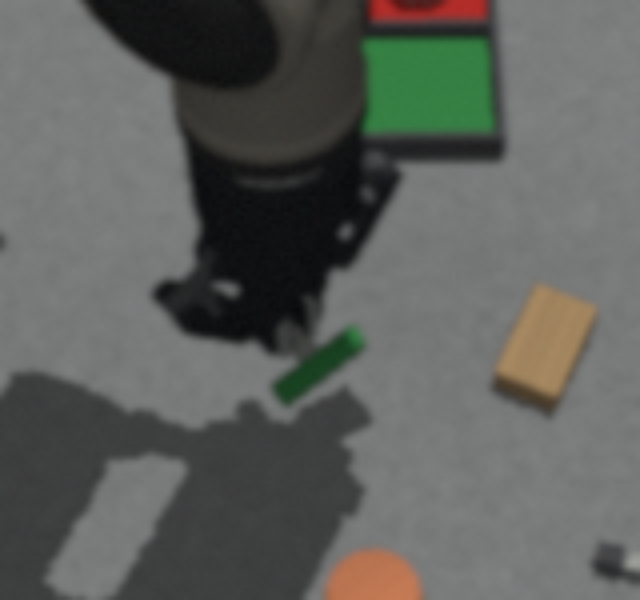

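```bash
python3 -m pendant '[112,192,0,0,0,40,0,112,192,0,0,0,40,0,112,192,0,0,0,40,0,112,192,0,0,0,40,0,112,192,0,0,0,40,0,112,192,0,0,0,40,0,112,192,0,0,0,40,0,112,192,0,0,0,40,0]'; python3 -c "
from h import *
capture('side');capture('side')
plan(548.2,-58,30,-12.9)"

```

```text
t: 18.7
tcp_pos: [548.7, -55.5, 153.6]
tool_rot: [-0.001, 0.781, 0.624, -0.001]
wrist_force: [0.2, 0.2, -0.4]
finger_gap: 7.6
grip_force: 59.9
tcp [547.8 -57.6 154.1] yaw -12.8 j6 -0.02 t 18.8 | SHIFT [-0.3  0.7 70.1] TURN [-0.2  0.   0.1]
```

```bash
python3 -m pendant '[0,0.7,25,0,0,0,0,0,0.7,50,0,0,0,0,0,0.7,60,0,0,0,0,0,0.7,65,0,0,0,0,0,0.7,67,0,0,0,0,0,0.7,67,0,0,0,0,0,0.7,67,0,0,0,0,0,0.7,67,0,0,0,0]'; python3 -c "
from h import *
p=capture('side');cv2.imwrite('pics/s4.png',cv2.resize(p['pixels'][180:260,200:300],(750,600)))
print(readout.get_obs()['wrist_force'])
plan(548.2,-58,28,-12.9)"

```

```text
t: 19.47
tcp_pos: [549.9, -58.1, 89.7]
tool_rot: [0.001, 0.782, 0.623, 0.001]
wrist_force: [-0.2, -0.1, -1.3]
finger_gap: 7.6
grip_force: 59.9
[-0.47933087  0.38890666 -1.38356937]
tcp [549.9 -58.   89.6] yaw -12.9 j6 -0.02 t 19.52 | SHIFT [-0.3 -1.7  7.6] TURN [ 0.1  0.  -0. ]
```

View pics/s4.png

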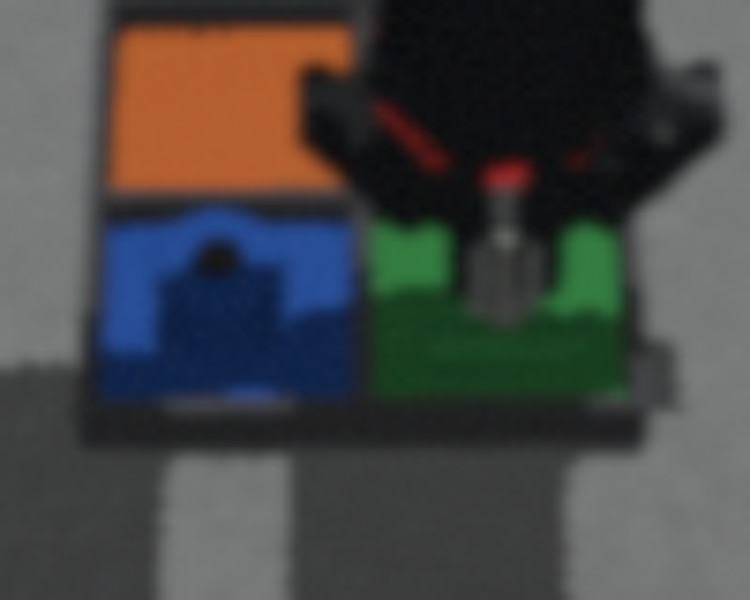

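```bash
python3 -m pendant '[0,-1.5,2,0,0,0,0,0,-1.5,4,0,0,0,0,0,-1.5,6,0,0,0,0,0,-1.5,7.5,0,0,0,0,0,-1.5,7.5,0,0,0,0,0,-1.5,7.5,0,0,0,0,0,-1.5,7.5,0,0,0,0,0,-1.5,7.5,0,0,0,0]'; python3 -c "
from h import *
plan(548.2,-58,28,-12.9)"

```

```text
t: 20.18
tcp_pos: [547.9, -57.4, 81.8]
tool_rot: [0.0, 0.782, 0.623, -0.0]
wrist_force: [-2.4, 0.7, 7.8]
finger_gap: 8.0
grip_force: 61.0
tcp [547.9 -57.4  81.8] yaw -12.9 j6 -0.02 t 20.18 | SHIFT [-0.5  0.5 -0.2] TURN [ 0.  0. -0.]
```

Landed (7.8 N). Release and retreat.

```bash
python3 -m pendant '[0,0,0,0,0,0,0.3,0,0,0,0,0,0,0.3,0,0,0,0,0,0,0.3,0,0,-10,0,0,0,0.3,0,0,-30,0,0,0,0.3,0,0,-70,0,0,0,0.3,0,0,-110,0,0,0,1,0,0,-130,0,0,0,1]'; python3 -c "
from h import *
p=capture('side');C=cloud(p);m=(p['depth']>0)&(np.hypot(C[...,0]-548,C[...,1]+57)<36)&(C[...,2]>12)&(C[...,2]<60);print(np.percentile(C[m],[2,50,98],axis=0).round())
plan(597,360.3,150,-14.8)"

```

```text
t: 20.85
tcp_pos: [549.2, -57.8, 216.2]
tool_rot: [0.003, 0.782, 0.623, 0.002]
wrist_force: [1.6, -0.0, 0.1]
finger_gap: 48.7
grip_force: 0.0
[[522. -90.  13.]
 [547. -78.  18.]
 [563. -30.  23.]]
tcp [550.3 -58.  218.9] yaw -12.9 j6 -0.02 t 20.9 | SHIFT [418.2 -48.1  14.2] TURN [0.7 0.  1.9]
```

```bash
python3 -m pendant '[418,-48,14,0.7,0,2,1,418,-48,14,0.7,0,2,1,418,-48,14,0.7,0,2,1,418,-48,14,0.7,0,2,1,418,-48,14,0.7,0,2,1,418,-48,14,0.7,0,2,1,418,-48,14,0.7,0,2,1,418,-48,14,0.7,0,2,1]'; python3 -c "
from h import *
p=capture('side');capture('side');capture('side')
plan(597,360.3,100,-14.8)"

```

```text
t: 21.57
tcp_pos: [584.6, 275.7, 200.2]
tool_rot: [-0.005, 0.793, 0.609, -0.004]
wrist_force: [0.7, 0.4, -0.6]
finger_gap: 85.3
grip_force: 0.0
tcp [584.1 276.7 199.5] yaw -14.6 j6 0.57 t 21.72 | SHIFT [84.1 -8.1 45.6] TURN [-0.7  0.   0.2]
```

```bash
python3 -m pendant '[84,-8,0,-0.7,0,0,1,84,-8,0,-0.7,0,0,1,84,-8,0,-0.7,0,0,1,84,-8,0,-0.7,0,0,1,84,-8,30,-0.7,0,0,1,84,-8,60,-0.7,0,0,1,84,-8,70,-0.7,0,0,1,84,-8,70,-0.7,0,0,1]'; python3 -c "
from h import *
p=capture('side');capture('side');capture('side')
plan(597,360.3,31,-14.8)"

```

```text
t: 22.38
tcp_pos: [596.7, 354.5, 126.8]
tool_rot: [-0.001, 0.793, 0.609, -0.004]
wrist_force: [-0.0, 0.1, 0.1]
finger_gap: 85.6
grip_force: 0.0
tcp [599.  356.5 132. ] yaw -15.0 j6 0.69 t 22.53 | SHIFT [ 3.1 -3.  47. ] TURN [ 0.1 -0.1 -0.2]
```

```bash
python3 -m pendant '[3,-3,10,0,0,0,1,3,-3,25,0,0,0,1,3,-3,40,0,0,0,1,3,-3,46,0,0,0,1,3,-3,46,0,0,0,1,3,-3,46,0,0,0,1,3,-3,46,0,0,0,1,3,-3,46,0,0,0,1]'; python3 -c "
from h import *
plan(597,360.3,32,-14.8)"

```

```text
t: 23.2
tcp_pos: [596.4, 361.0, 85.3]
tool_rot: [0.0, 0.793, 0.609, 0.001]
wrist_force: [-0.2, -0.4, -0.4]
finger_gap: 85.4
grip_force: 0.0
tcp [596.4 361.   85.3] yaw -14.9 j6 0.69 t 23.2 | SHIFT [-0.5  0.8 -0.7] TURN [ 0.1 -0.1 -0.1]
```

```bash
python3 -m pendant '[0,0.5,0,0,0,0,0,0,0.5,0,0,0,0,0,0,0.5,0,0,0,0,0,0,0.5,0,0,0,0,0,0,0.5,0,0,0,0,0,0,0.5,0,0,0,0,0,0,0.5,0,0,0,0,0,0,0.5,0,0,0,0,0]'; python3 -c "
from h import *
plan(597,360.3,32,-14.8)"; python3 -m pendant '[0,0,-10,0,0,0,0,0,0,-30,0,0,0,0,0,0,-60,0,0,0,0,0,0,-90,0,0,0,0,0,0,-100,0,0,0,0,0,0,-100,0,0,0,0,0,0,-100,0,0,0,0,0,0,-100,0,0,0,0]';python3 -c "
from h import *
p=capture('side');cv2.imwrite('pics/s5.png',cv2.resize(p['pixels'][60:150,190:300],(733,600)))
plan(484,44.8,132,-12.9)"

```

```text
t: 23.87
tcp_pos: [596.7, 360.6, 84.7]
tool_rot: [0.0, 0.793, 0.609, 0.001]
wrist_force: [0.6, -0.4, 5.0]
finger_gap: 38.7
grip_force: 62.9
tcp [596.7 360.6  84.7] yaw -14.9 j6 0.69 t 23.87 | SHIFT [-0.2  0.4 -1.3] TURN [ 0.1 -0.  -0.1]
t: 24.53
tcp_pos: [595.3, 360.1, 181.5]
tool_rot: [-0.0, 0.793, 0.609, -0.002]
wrist_force: [-0.5, -1.0, -1.6]
finger_gap: 38.6
grip_force: 62.3
tcp [595.3 360.1 181.3] yaw -14.9 j6 0.69 t 24.58 | SHIFT [-333.3  -26.4   -3.5] TURN [-0.2  0.2 -2. ]
```

View pics/s5.png

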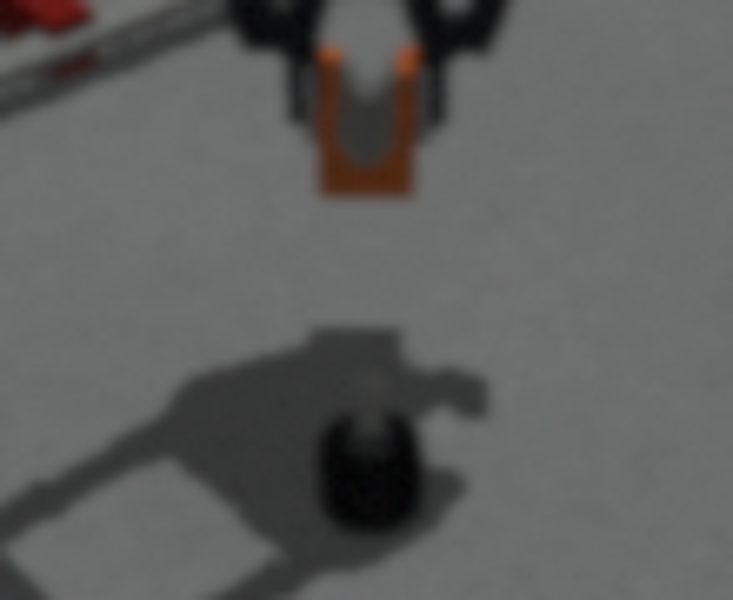

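```bash
python3 -m pendant '[-333,-26,-8,0,0,-2,0,-333,-26,-8,0,0,-2,0,-333,-26,-8,0,0,-2,0,-333,-26,-8,0,0,-2,0,-333,-26,-8,0,0,-2,0,-333,-26,-8,0,0,-2,0,-333,-26,-8,0,0,-2,0,-333,-26,-8,0,0,-2,0]'; python3 -c "
from h import *
p=capture('side');capture('side');capture('side')
plan(484,44.8,60,-12.9)"

```

```text
t: 25.25
tcp_pos: [483.9, 44.7, 190.8]
tool_rot: [-0.001, 0.782, 0.623, -0.001]
wrist_force: [1.2, -0.6, -0.9]
finger_gap: 38.8
grip_force: 62.1
tcp [484.4  43.7 191. ] yaw -13.2 j6 0.16 t 25.4 | SHIFT [ 1.  -0.4 77. ] TURN [-0.2  0.1 -0.3]
```

```bash
python3 -m pendant '[1,0,30,0,0,0,0,1,0,60,0,0,0,0,1,0,80,0,0,0,0,1,0,90,0,0,0,0,1,0,95,0,0,0,0,1,0,95,0,0,0,0,1,0,95,0,0,0,0,1,0,95,0,0,0,0]'; python3 -c "
from h import *
capture('side');plan(484,44.8,37,-12.9)"

```

```text
t: 26.07
tcp_pos: [486.7, 47.4, 98.1]
tool_rot: [0.001, 0.782, 0.623, 0.001]
wrist_force: [-0.4, 0.0, -2.2]
finger_gap: 38.4
grip_force: 62.3
tcp [486.6  47.3  98.2] yaw -12.9 j6 0.17 t 26.12 | SHIFT [-3.  -2.   7.1] TURN [ 0.1 -0.   0. ]
```

```bash
python3 -m pendant '[-2.5,-1.5,2,0,0,0,0,-2.5,-1.5,4,0,0,0,0,-2.5,-1.5,6,0,0,0,0,-2.5,-1.5,7.5,0,0,0,0,-2.5,-1.5,7.5,0,0,0,0,-2.5,-1.5,7.5,0,0,0,0,-2.5,-1.5,7.5,0,0,0,0,-2.5,-1.5,7.5,0,0,0,0]'; python3 -c "
from h import *
plan(484,44.8,37,-12.9)"

```

```text
t: 26.78
tcp_pos: [483.9, 44.9, 90.6]
tool_rot: [0.0, 0.782, 0.623, 0.0]
wrist_force: [-3.2, 0.2, 10.7]
finger_gap: 38.8
grip_force: 63.6
tcp [483.9  44.9  90.6] yaw -12.9 j6 0.16 t 26.78 | SHIFT [-0.1  0.1 -0.4] TURN [ 0.  0. -0.]
```

Seated. Release, rise, move aside along world −y to clear the view (beyond the caddy is fine), and look.

```bash
python3 -m pendant '[0,0,0,0,0,0,0.58,0,0,0,0,0,0,0.58,0,0,0,0,0,0,0.58,0,0,-10,0,0,0,0.58,0,0,-40,0,0,0,0.58,0,0,-80,0,0,0,0.58,0,0,-120,0,0,0,0.58,0,0,-160,0,0,0,0.58]'; python3 -m pendant '[40,0,-20,0,0,0,0.6,80,0,-20,0,0,0,0.6,120,0,-20,0,0,0,0.6,160,0,-20,0,0,0,0.6,200,0,-20,0,0,0,0.6,230,0,-20,0,0,0,0.6,230,0,-20,0,0,0,0.6,230,0,-20,0,0,0,0.6]'; python3 - <<'E'
from h import *
a=capture("top");b=capture("side")
A=cv2.resize(a["pixels"][140:250,130:310],(800,489),interpolation=cv2.INTER_CUBIC); cv2.imwrite("pics/e1.png",A)
cv2.imwrite("pics/e2.png",cv2.resize(b["pixels"][160:260,200:320],(720,600),interpolation=cv2.INTER_CUBIC))
for n,p in(("top",a),("side",b)):
    C=cloud(p);ok=p["depth"]>0
    for k,c,h in(("saw",(567.2,25.5),60),("collar",(464.8,-38.3),28),("key",(548.2,-57.7),15),("v",(484,44.8),36),("black",(569,254),60)):
        X=C[ok&(np.hypot(C[...,0]-c[0],C[...,1]-c[1])<37)&(C[...,2]>h)&(C[...,2]<85)]
        if len(X): print(n,k,len(X),X.mean(0).round(1),np.percentile(X[:,2],[5,50,95]).round(1))
E
```

```text
t: 27.45
tcp_pos: [483.4, 45.1, 251.9]
tool_rot: [-0.0, 0.782, 0.623, -0.0]
wrist_force: [0.7, 0.5, -0.5]
finger_gap: 49.6
grip_force: 0.0
t: 28.12
tcp_pos: [534.9, 270.7, 269.5]
tool_rot: [0.0, 0.781, 0.624, -0.0]
wrist_force: [0.3, -0.5, -0.1]
finger_gap: 51.2
grip_force: 0.0
top saw 17 [565.7  27.2  73.2] [61.6 74.3 78.6]
top collar 154 [462.5 -36.6  35.4] [32.1 35.3 39.1]
top key 122 [544.8 -64.7  18.4] [15.6 18.4 21.5]
top v 149 [482.5  46.4  40.8] [36.7 41.1 44. ]
top black 20 [569.1 254.8  68. ] [61.4 69.  73.6]
side saw 35 [566.5  23.1  71.1] [61.5 73.  76.9]
side collar 210 [462.5 -40.8  35.6] [30.7 36.  38.3]
side key 184 [545.2 -68.6  18.7] [16.1 18.5 22.3]
side v 170 [482.4  42.1  41. ] [36.8 41.3 44.3]
side black 22 [568.8 251.9  68. ] [62.6 68.8 72.6]
```

View pics/e1.png

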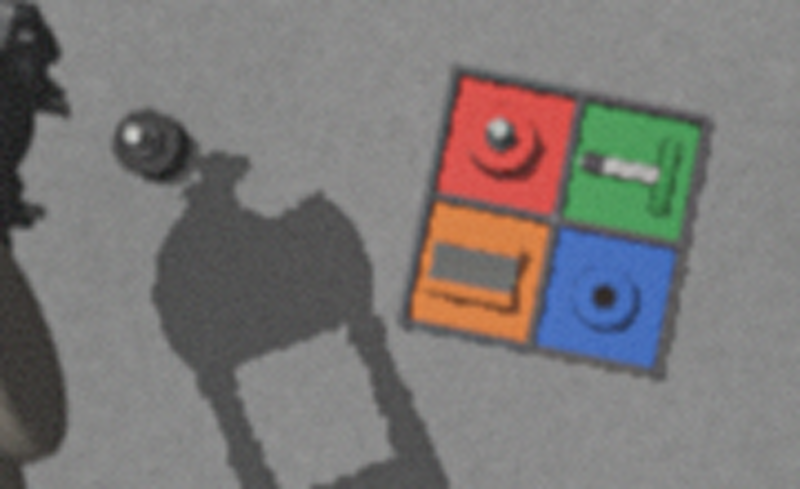

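View pics/e2.png

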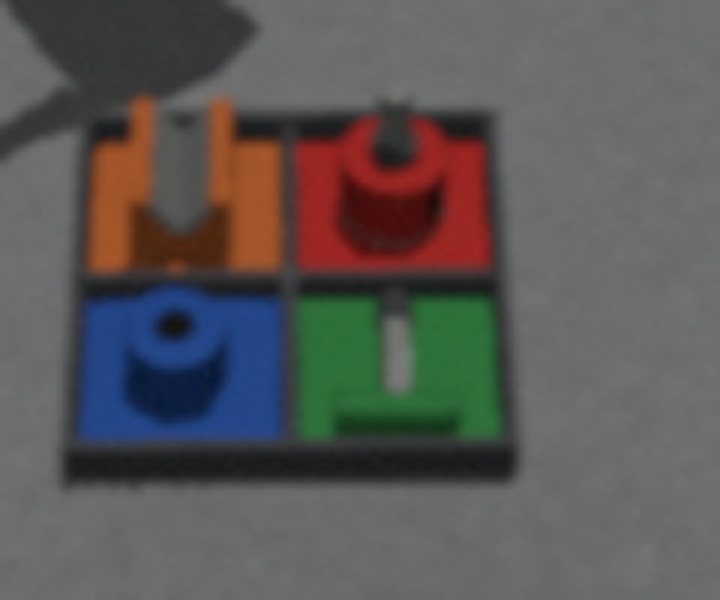

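The final pictures show all four pieces seated level in their own compartments: saw (500,140), key (630,168), V-block (475,275) and collar (605,295). The black saw has not moved.

```bash
python3 -c "
from h import *
print(workorder.finish_job())"
```

```text
the job is handed in; nothing more can be done
None
```

The job is handed in at about 28 s: the red hole saw, blue collar, green chuck key and orange V-block each sit level on the liner of their own colour. The black hole saw measured unmoved, and the arm never went near the black chuck key.

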